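Make up two inlay kits

TASK

Make up the two inlay kits from the stock on the bench: the pale maple tray gets the lilac tape, the seam roller and the glue jar; the dark walnut tray gets the blue tape and the sanding block. Set each thing down the right way up in its tray, centred on the mark of its own shape and, if it is long, lying along its mark. The green tape belongs to no kit: leave it, the pencil pot and the mallet where they are.

Things in the scene. Friction and masses are not known exactly. Their poses are not given: they have to be found in the camera images.
- pale_tray: Pale maple tray, fixed, 170 (x) by 260 (y) mm. Origin on the bench under its centre, z up. Floor top at 6 mm; rim 8 mm thick, 14 mm high. Flat dark marks, centres in tray x, y: big disc (64 mm across, for a tape roll) at -40, -30; small disc (52 mm, for the glue jar) at +35, -80; long bar (46 mm in x, 140 mm in y, for the seam roller) at +35, +40 mm.
- dark_tray: Dark walnut tray, fixed; size, origin, axes, floor and rim as the pale tray. Flat pale marks, centres in tray x, y: big disc (64 mm across, for a tape roll) at 0, -60; rectangle (93 mm in x, 53 mm in y, for the sanding block) at 0, +60 mm.
- blue_tape_center (a point): Stock: small roll of bright blue masking tape lying flat, outside diameter 56 mm, height 24 mm, cardboard core with a 25 mm hole, about 60 g. The point is its centre, 12 mm above its underside; z up along the roll's axis.
- lilac_tape_center (a point): Stock: small roll of lilac (pale purple) masking tape lying flat, outside diameter 56 mm, height 24 mm, cardboard core with a 25 mm hole, about 60 g. The point is its centre, 12 mm above its underside; z up along the roll's axis.
- seam_roller_center (a point): Stock: veneer seam roller lying flat, 130 mm long along its x, about 150 g. Straight orange handle (22 mm wide in y, 26 mm high) from x -65 to +15 mm; pale wooden roller (30 mm diameter, 42 mm wide over its fork) at the +x end. The point is the middle of its length, inside the handle, 13 mm above its underside; z up.
- glue_jar_center (a point): Stock: closed round glue jar, cream with a mustard band and a dark red lid, standing upright, 45 mm diameter, 60 mm tall, about 120 g. The point is its centre, 30 mm above its underside; z up.
- sanding_block_center (a point): Stock: wooden sanding block with a cork sole, sole down, 85 mm along its x, 45 mm along its y, 32 mm high, about 90 g. The point is its centre, 16 mm above its underside; z up.
- green_tape: Belongs to no kit, stays where it is: small roll of green masking tape lying flat, outside diameter 56 mm, height 24 mm, cardboard core with a 25 mm hole, about 60 g. Origin at the centre of its underside.
- pencil_pot: Bystander: dark steel pencil pot, 76 mm diameter, 95 mm tall, with pencils standing out to about 165 mm. Origin at the centre of its underside.
- mallet: Bystander: wooden mallet lying flat, head 70 x 110 mm and 55 mm high centred 100 mm along its x, handle running to x -125 mm. Origin on the bench below the handle.

How it is judged:
At the end, for the whole second after the job is handed in: Every thing is in its own tray on its own mark: centre within 12 mm of the mark's centre along either tray axis, on the tray floor (within 4 mm), upright within 0.12 rad; seam roller and sanding block along their marks within 0.25 rad, either way round; all at rest (x of lilac_tape_center in the frame of pale_tray between -0.052 and -0.028 m and y of lilac_tape_center in the frame of pale_tray between -0.042 and -0.018 m and z of lilac_tape_center in the frame of pale_tray between 0.014 and 0.022 m and angle between each of lilac_tape_center, glue_jar_center, seam_roller_center, blue_tape_center, sanding_block_center's own z axis and vertical below 0.12 rad and linear speed of each of lilac_tape, glue_jar, seam_roller, blue_tape, sanding_block below 0.02 m/s and angular speed of each of lilac_tape, glue_jar, seam_roller, blue_tape, sanding_block below 0.2 rad/s and x of glue_jar_center in the frame of pale_tray between 0.023 and 0.047 m and y of glue_jar_center in the frame of pale_tray between -0.092 and -0.068 m and z of glue_jar_center in the frame of pale_tray between 0.032 and 0.04 m and x of seam_roller_center in the frame of pale_tray between 0.023 and 0.047 m and y of seam_roller_center in the frame of pale_tray between 0.028 and 0.052 m and z of seam_roller_center in the frame of pale_tray between 0.015 and 0.023 m and angle between the x axis of seam_roller_center and the y axis of pale_tray, either way round below 0.25 rad and x of blue_tape_center in the frame of dark_tray between -0.012 and 0.012 m and y of blue_tape_center in the frame of dark_tray between -0.072 and -0.048 m and z of blue_tape_center in the frame of dark_tray between 0.014 and 0.022 m and x of sanding_block_center in the frame of dark_tray between -0.012 and 0.012 m and y of sanding_block_center in the frame of dark_tray between 0.048 and 0.072 m and z of sanding_block_center in the frame of dark_tray between 0.018 and 0.026 m and angle between the x axis of sanding_block_center and the x axis of dark_tray, either way round below 0.25 rad); the robot touches nothing.
It fails at once if the green tape is moved more than 20 mm (distance of green_tape from where it was at the start of the episode above 0.02 m).
It fails at once if the pencil pot is moved more than 20 mm (distance of pencil_pot from where it was at the start of the episode above 0.02 m).
It fails at once if the mallet is moved more than 20 mm (distance of mallet from where it was at the start of the episode above 0.02 m).
It also fails if it takes over 120 s, if anything falls off the work surface, if the arm or the gripper's body presses on something with over 40 N, if the wrist force passes 120 N, or if a joint passes its speed limit or range.

ROBOT

A 6-joint arm with a two-finger parallel gripper is mounted at the origin on the work surface. World frame = base frame: x ahead of the robot, y to its left, z up, the work surface at z = 0. Lengths are in m, angles in rad, forces in N, time in s.
With the tool pointing down it reaches from about 0.35 to 0.775 m from the base axis. Payload 7.3 kg.
Tool frame: the origin (TCP) lies at the very end of the fingers, on their centre line; the grasp point (between the pads) lies 19 mm behind it; z points along the fingers, y is the direction in which the jaws open and shut (so a half turn about z gives the same grasp; the last joint's range is limited). The gripper opens to 92 mm and grips with 3 to 60 N. Pads are 19 mm wide; open, the fingers measure 130 mm over their backs; the gripper's body (75 mm by 190 mm) begins 47 mm behind the grasp point.
Start: joints at [1.013, 0.342, 1.524, -0, 1.275, -0.146], TCP at [0.21, 0.481, 0.227] pointing down, gripper open.
Joint ranges: [-2.53, 2.53], [-0.77, 2.02], [0.04, 2.7], [-1, 4.14], [0.28, 2.66], [-3.11, 3.11]. Speed limits (rad/s): [2.57, 2.57, 3.14, 3.14, 3.14, 3.14].

INTERFACE

Orientations are given as [roll, pitch, yaw] about the fixed x, y, z axes, in that order (R = Rz(yaw) Ry(pitch) Rx(roll)).
In Python, from cell import robot gives the robot as it stands.
- The arm moves only by the tool apply_moves, never from a script. Its argument "plan" is a list of rows, each an object of numbers: "tx", "ty", "tz": the shift along the tool's x, y, z in m; "yaw": the turn about the tool's z in rad; "grip": the opening, from -1 (shut) to 1 (fully open), so that 0 is half open. In form: [{"tx": .., "ty": .., "tz": .., "yaw": .., "grip": ..}, ...]. A call has 1 to 8 rows; each row is the pose to reach, as a shift and turn from the pose commanded when the call began, along the tool's axes at that moment; what a row does not reach only later rows make up. A row lasts 1/8 s, in which the tool goes at most 62.5 mm and 10.7 degrees, less where a joint would pass 70% of its speed; a pose out of reach is approached as far as the arm can. A call with a gripper value outside its range is refused whole. The fingers move at their own pace and stop on an object; "force" is the grip in N (left out, the last holds). Time passes only in rows, so rows that repeat a pose let the fingers close. It gives the time, the measured TCP pose, the force and the opening at its end, in the units of the state.
- robot.observe(): the state, without advancing time (a new reading comes with each control period).
- robot.read_camera(name): name is "scene" or "top" or "wrist"; returns (picture, depth): 384x512x3 uint8, red, green, blue; 384x512 float32, m along the optical axis (not along the pixel's ray), 0 where there is no reading.
- robot.get_calibration(name): a dict with "camera_matrix" (3x3 intrinsics, pixels), "R" (3x3) and "t" (3): a world point X has camera coordinates R X + t. Camera axes: x right, y down, z forward; pixel columns grow to the right and rows downward; lengths in m; the calibration is good to about 2 mm. A picture is of the moment at which its call begins: read the wrist's pose just before it. get_calibration takes no time and is no camera call; for the wrist camera it gives the pose at the moment of the call.
- robot.hand_in(): hands the job in, once; it reports no verdict.
Trained networks look in the newest picture that a camera, given by its name, has taken for a name from the list of things; names that differ only in an ending like _2 or _b are one class to them, and where a whole thing is asked for, a point or a joint stands for the part that bears it (a point fixed in the world has none). Each returns a list of dicts, best first, with "confidence" (0 to 1); they miss things now and then, are a little off and sometimes report something else, mostly with a low value. They report only what shows in the picture. A call takes as long as a camera call.
- robot.outline_of(label, camera): "region" (384x512 bool, what is visible of it) and "pixel" ([row, column] in pixels, amid what is visible of it).
- robot.tip_of(label, camera): "pixel" ([row, column] in pixels: a listed point, or the origin of a listed thing).
The state is a dict: "time": time; "qpos": joint angles; "qvel": joint speeds; "joint_efforts": joint torques, N m; "tool_pos": TCP position; "tool_rot": TCP orientation; "contact_force": force on the tool from outside, world axes, zero at the start; "torque": the same for the moment, N m; "opening": finger opening in m.
Only numpy, scipy, OpenCV 4.12 (cv2) and the standard library are available. Lean on these libraries where they do the work, as an engineer would, in place of code of your own. Each camera call takes 0.05 s, during which the arm holds its last target.

## Working session

There is one attempt and no reset: what is moved stays moved. The work goes in short steps, Python scripts to look and compute and a tool call to move; the robot and the scene stay as the last step left them, time stands still between calls to the robot, and variables do not carry over. Pictures are saved under pics/ and viewed, and the job is handed in when it is done.

Besides the shell and the picture viewer there is one more tool, called after "Emit:" in YAML: its name, and indented under it one key for each argument. apply_moves: Moves the arm, as the interface text tells. Its arguments: {"type":"object","properties":{"plan":{"type":"array","items":{"type":"object","properties":{"tx":{"type":"number"},"ty":{"type":"number"},"tz":{"type":"number"},"yaw":{"type":"number"},"grip":{"type":"number"}}}},"force":{"type":"number"}},"required":["plan"]}

```bash
ls; mkdir -p pics; python3 - <<'E'
from cell import robot
import cv2,numpy as np
s=robot.observe();print(s)
for n in("scene","top"):
    p,d=robot.read_camera(n);cv2.imwrite(f"pics/{n}0.png",cv2.cvtColor(p,cv2.COLOR_RGB2BGR));np.save(f"pics/{n}0.npy",d)
    c=robot.get_calibration(n);print(n,c)
E
```

```text
pics
{'time': 0.0, 'qpos': array([ 1.01300567e+00,  3.42704103e-01,  1.52501327e+00, -1.91480704e-05,
        1.27542329e+00, -1.46035341e-01]), 'qvel': array([ 0.00083996,  0.00042404, -0.0019361 ,  0.00123884,  0.00023068,
        0.00086902]), 'joint_efforts': array([-2.72114776e-03, -4.31243491e+01, -2.44216651e+01,  7.14393798e-02,
        5.62579965e-02, -1.27126186e-04]), 'tool_pos': array([0.209895  , 0.48076405, 0.22605595]), 'tool_rot': array([-3.14005845e+00, -2.07147362e-04,  2.72984276e+00]), 'contact_force': array([ 0.272624  , -0.41534075, -0.43237318]), 'torque': array([ 0.05411614, -0.00914447,  0.00526632]), 'opening': 0.09153717116879916}
scene {'camera_matrix': array([[396.06029718,   0.        , 256.3280286 ],
       [  0.        , 396.06029718, 191.83525424],
       [  0.        ,   0.        ,   1.        ]]), 'R': array([[ 0.73207691,  0.68110177,  0.01279758],
       [ 0.47316383, -0.49488188, -0.72884012],
       [-0.49008101,  0.53962237, -0.68456431]]), 't': array([-0.42775694, -0.20961009,  1.54395078])}
top {'camera_matrix': array([[466.66150519,   0.        , 255.3122283 ],
       [  0.        , 466.66150519, 191.67548442],
       [  0.        ,   0.        ,   1.        ]]), 'R': array([[-0.00107832, -0.99999624, -0.00252062],
       [-0.98969808,  0.00142808, -0.14316311],
       [ 0.14316617,  0.00234028, -0.9896959 ]]), 't': array([0.02775603, 0.5901192 , 1.39585689])}
```

View pics/scene0.png

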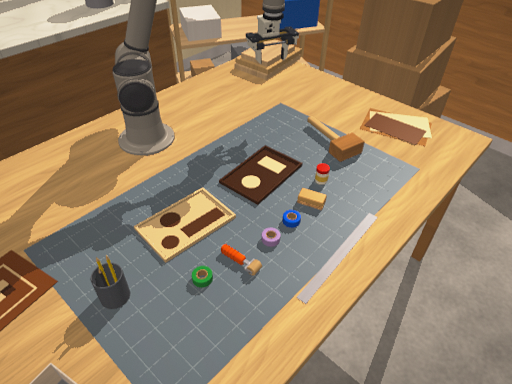

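View pics/top0.png

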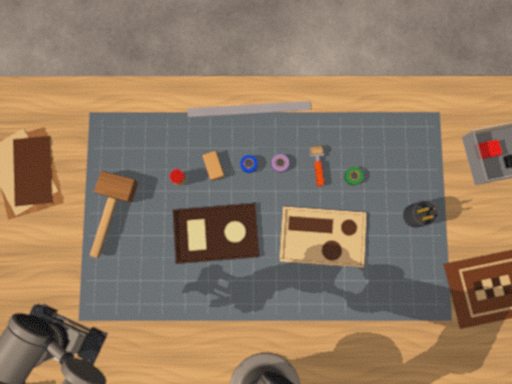

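```bash
cat > h.py <<'E'
from cell import robot
import cv2,numpy as np
def ray(c,px,z):  # px (row,col) -> world at plane z
    K=c['camera_matrix'];R=c['R'];t=c['t']
    px=np.atleast_2d(px).astype(float)
    d=np.linalg.inv(K)@np.stack([px[:,1],px[:,0],np.ones(len(px))])
    dw=R.T@d; o=-R.T@t
    s=(z-o[2])/dw[2]
    return (o[:,None]+dw*s).T
def cloud(c,d,m):
    rr,cc=np.nonzero(m&(d>0)); z=d[rr,cc];K=c['camera_matrix']
    P=np.stack([(cc-K[0,2])/K[0,0]*z,(rr-K[1,2])/K[1,1]*z,z])
    return (c['R'].T@(P-c['t'][:,None])).T
def rect(P):
    (cx,cy),(w,h),a=cv2.minAreaRect(P[:,:2].astype(np.float32)*1000)
    if w<h: w,h,a=h,w,a+90
    a=(a+90)%180-90
    return np.round([cx,cy,w,h,a],1)
def save(n,p): cv2.imwrite(f"pics/{n}.png",cv2.cvtColor(p,cv2.COLOR_RGB2BGR))
E
python3 - <<'E'
from h import *
p,d=robot.read_camera("top");c=robot.get_calibration("top")
ms={}
for n in ["pale_tray","dark_tray","blue_tape_center","lilac_tape_center","seam_roller_center","glue_jar_center","sanding_block_center","green_tape","pencil_pot","mallet"]:
    o=robot.outline_of(n,"top")
    for q in o[:2]:
        m=q["region"];P=cloud(c,d,m)
        if len(P)<5: continue
        zt=np.percentile(P[:,2],90)
        T=P[P[:,2]>zt-.006]
        print(n,round(q["confidence"],2),np.round(q["pixel"]),m.sum(),"ztop",round(zt,4),"med",np.round(np.median(P,0),3),"rect top",rect(T),len(T))
    o=robot.tip_of(n,"top")
    for q in o[:1]: print("   tip",round(q["confidence"],2),np.round(q["pixel"],1),np.round(ray(c,q["pixel"],{'blue':.012,'lila':.012,'seam':.013,'glue':.03,'sand':.016}.get(n[:4],0)),3))
E
```

```text
pale_tray 0.62 [235. 319.] 4655 ztop 0.0135 med [ 0.453 -0.183  0.007] rect top [ 454.9 -182.9  261.5  170.2   85.7] 2221
pale_tray 0.23 [163. 209.] 411 ztop 0.0359 med [0.677 0.159 0.032] rect top [677.5 159.8  84.8  43.5  18.7] 287
   tip 0.6 [237.1 320.3] [[ 0.452 -0.176  0.   ]]
   tip 0.88 [231.9 215.3] [[0.469 0.153 0.   ]]
blue_tape_center 0.47 [165. 252.] 262 ztop 0.0275 med [0.682 0.047 0.023] rect top [684.1  48.5  52.5  52.3  43.7] 163
   tip 0.67 [163.  248.1] [[0.687 0.05  0.012]]
lilac_tape_center 0.72 [164. 316.] 354 ztop 0.0305 med [ 0.684 -0.17   0.025] rect top [ 676.9 -169.7  127.1   33.5    4.9] 175
lilac_tape_center 0.54 [163. 275.] 231 ztop 0.0287 med [ 0.685 -0.052  0.024] rect top [ 6.867e+02 -5.070e+01  5.240e+01  5.050e+01  3.000e-01] 138
   tip 0.79 [159.8 279.1] [[ 0.697 -0.049  0.012]]
seam_roller_center 0.79 [164. 315.] 344 ztop 0.0307 med [ 0.684 -0.17   0.025] rect top [ 676.6 -171.   126.1   33.2    6.5] 172
   tip 0.68 [177.  179.1] [[0.642 0.268 0.013]]
glue_jar_center 0.65 [178. 179.] 207 ztop 0.0638 med [0.634 0.266 0.06 ] rect top [637.9 267.6  4
[... 161 characters left out ...]
5 159.8  84.8  43.5  18.6] 289
   tip 0.95 [164.3 208.3] [[0.682 0.176 0.016]]
green_tape 0.73 [175. 355.] 238 ztop 0.0274 med [ 0.645 -0.281  0.024] rect top [ 645.  -281.5   54.    51.7   89.4] 164
green_tape 0.64 [216. 418.] 753 ztop 0.0984 med [ 0.522 -0.476  0.057] rect top [ 520.8 -473.3   74.5   74.3  -33. ] 145
   tip 0.76 [175.5 351.5] [[ 0.648 -0.28   0.   ]]
pencil_pot 0.57 [212. 421.] 747 ztop 0.0979 med [ 0.522 -0.474  0.055] rect top [ 520.9 -472.    73.2   72.   -33. ] 136
   tip 0.74 [215.2 415.6] [[ 0.521 -0.477  0.   ]]
mallet 0.91 [196. 109.] 1552 ztop 0.0579 med [0.584 0.478 0.05 ] rect top [609.5 459.6 111.5  69.9  74.7] 680
   tip 0.9 [217.2 112.6] [[0.516 0.477 0.   ]]
```

```bash
python3 - <<'E'
from h import *
p,d=robot.read_camera("top");c=robot.get_calibration("top")
g=cv2.cvtColor(p,cv2.COLOR_RGB2HSV).astype(int)
save("crop",cv2.resize(p[130:280,160:380],None,fx=3.6,fy=3.6,interpolation=cv2.INTER_CUBIC))
gray=cv2.cvtColor(p,cv2.COLOR_RGB2GRAY)
def marks(mask,x0,x1,y0,y1,name):
    m=np.zeros_like(gray);m[y0:y1,x0:x1]=mask[y0:y1,x0:x1]
    n,l,st,ce=cv2.connectedComponentsWithStats(m)
    for i in range(1,n):
        if st[i,4]>80:
            rr,cc=np.nonzero(l==i);P=ray(c,np.c_[rr,cc],.006)
            print(name,st[i,4],np.round(P.mean(0)*1000,1),rect(P),np.median(gray[l==i]))
    return
for n in("pale_tray","dark_tray"):
    q=[robot.outline_of(n,"top")[0]][0];m=q["region"];ys,xs=np.nonzero(m)
    a=cv2.threshold(gray[m].reshape(-1,1),0,255,cv2.THRESH_OTSU)[0]
    b=((gray<a) if n[0]=='p' else (gray>a)).astype(np.uint8)
    print(n,q["confidence"],a,xs.min(),xs.max(),ys.min(),ys.max())
    P=cloud(c,d,m);print(rect(P),rect(P[P[:,2]>.010]))
    mm=cv2.morphologyEx(m.astype(np.uint8),cv2.MORPH_CLOSE,np.ones((9,9)))
    mm=cv2.erode(mm,np.ones((5,5)))
    marks(b*mm,xs.min(),xs.max(),ys.min(),ys.max(),n)
E
```

```text
pale_tray 0.85 122.0 280 365 206 266
[ 455.1 -182.6  260.8  171.8   85.5] [ 454.5 -182.3  260.3  170.3   85.5]
pale_tray 600 [ 492.3 -145.3    6. ] [ 492.3 -144.7  137.    43.5   85.2] 65.0
pale_tray 191 [ 483.3 -264.3    6. ] [ 483.5 -264.    47.1   45.7  -46. ] 65.0
pale_tray 339 [ 410.5 -208.6    6. ] [ 410.7 -209.2   65.4   58.5   89.9] 53.0
dark_tray 0.78 124.0 173 258 203 263
[466.  150.3 262.8 172.2 -85.8] [466.3 151.2 259.7 169.7 -85.5]
dark_tray 550 [460.9 211.9   6. ] [460.9 211.8  95.7  56.    4.9] 204.0
dark_tray 359 [470.7  92.1   6. ] [471.5  92.2  65.7  62.4  89.9] 204.0
```

View pics/crop.png

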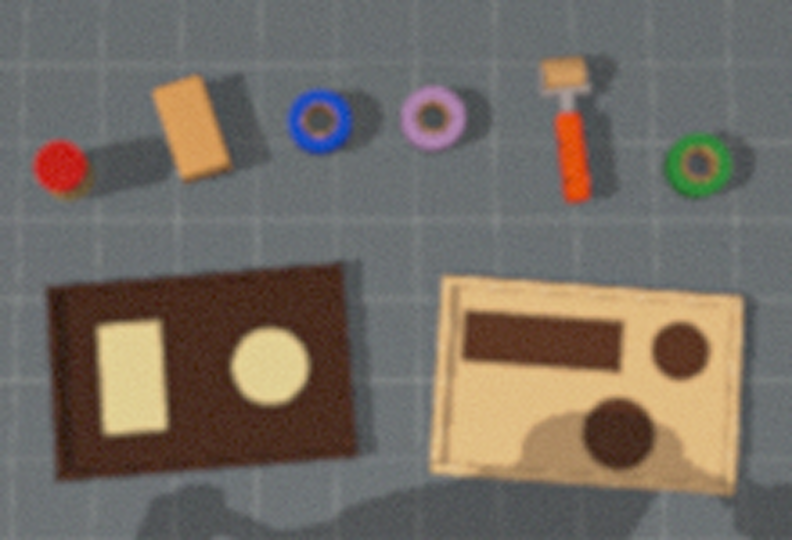

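```bash
cat > plan.py <<'E'
from h import *
import sys
from scipy.spatial.transform import Rotation as Ro
s=robot.observe();R=Ro.from_euler('xyz',s['tool_rot']).as_matrix()
phi=np.degrees(np.arctan2(R[1,1],R[0,1]))
print("t %.2f pos %s phi %.1f open %.4f F %s q6 %.2f"%(s['time'],np.round(s['tool_pos'],4),phi,s['opening'],np.round(s['contact_force'],1),s['qpos'][5]), "tilt",np.round(R[2],3))
for a in sys.argv[1:]:
    x,y,z,f=map(float,a.split(','))
    dl=R.T@(np.array([x,y,z])-s['tool_pos'])
    dy=-((f-phi+90)%180-90)
    print(a,"-> tx %.3f ty %.3f tz %.3f yaw %.3f"%(*dl,np.radians(dy)))
E
python3 plan.py 0.684,0.048,0.13,0
```

```text
t 1.30 pos [0.2101 0.4811 0.2267] phi 66.4 open 0.0917 F [-0.1 -0.4  0.4] q6 -0.15 tilt [-0.  0. -1.]
0.684,0.048,0.13,0 -> tx -0.608 ty -0.207 tz 0.097 yaw 1.159
```

Emit:
apply_moves:
  plan:
    - {"tx":-0.05,"ty":-0.015,"tz":0.01,"yaw":0.16,"grip":1}
    - {"tx":-0.1,"ty":-0.033,"tz":0.02,"yaw":0.33,"grip":1}
    - {"tx":-0.15,"ty":-0.05,"tz":0.03,"yaw":0.5,"grip":1}
    - {"tx":-0.2,"ty":-0.067,"tz":0.04,"yaw":0.66,"grip":1}
    - {"tx":-0.25,"ty":-0.083,"tz":0.05,"yaw":0.83,"grip":1}
    - {"tx":-0.3,"ty":-0.1,"tz":0.06,"yaw":0.99,"grip":1}
    - {"tx":-0.35,"ty":-0.117,"tz":0.065,"yaw":1.15,"grip":1}
    - {"tx":-0.38,"ty":-0.125,"tz":0.07,"yaw":1.159,"grip":1}
  force: 20

```text
time: 2.3
tool_pos: [0.51, 0.2125, 0.1565]
tool_rot: [3.141, 0.0, 1.567]
contact_force: [-0.0, -0.2, -0.1]
opening: 0.0918
```

```bash
python3 plan.py 0.684,0.048,0.13,0
```

```text
t 2.30 pos [0.51   0.2125 0.1565] phi -0.2 open 0.0918 F [-0.  -0.2 -0.1] q6 0.26 tilt [-0.  0. -1.]
0.684,0.048,0.13,0 -> tx -0.164 ty 0.175 tz 0.027 yaw -0.004
```

Emit:
apply_moves:
  plan:
    - {"tx":-0.04,"ty":0.042,"tz":0.0,"yaw":0,"grip":1}
    - {"tx":-0.08,"ty":0.085,"tz":0.0,"yaw":0,"grip":1}
    - {"tx":-0.12,"ty":0.128,"tz":0.01,"yaw":0,"grip":1}
    - {"tx":-0.155,"ty":0.165,"tz":0.02,"yaw":0,"grip":1}
    - {"tx":-0.164,"ty":0.175,"tz":0.027,"yaw":0,"grip":1}
    - {"tx":-0.164,"ty":0.175,"tz":0.027,"yaw":0,"grip":1}

```text
time: 3.05
tool_pos: [0.6828, 0.0503, 0.1285]
tool_rot: [-3.139, -0.0, 1.57]
contact_force: [-0.0, 0.0, 0.3]
opening: 0.0919
```

```bash
python3 - <<'E'
from h import *
c=robot.get_calibration("wrist");p,d=robot.read_camera("wrist");save("w1",p)
for n in("blue_tape_center","lilac_tape_center"):
    for q in robot.outline_of(n,"wrist")[:1]:
        P=cloud(c,d,q["region"]);T=P[(P[:,2]>.018)]
        print(n,q["confidence"],rect(T),np.percentile(P[:,2],[5,50,95]).round(4))
E
python3 plan.py 0.684,0.048,0.003,0
```

```text
blue_tape_center 0.63 [684.   49.6  55.1  54.5 -89.4] [0.009  0.0236 0.0248]
lilac_tape_center 0.94 [682.4   0.9 156.9  46.1 -83.3] [0.003  0.023  0.0251]
t 3.20 pos [0.6826 0.052  0.1303] phi 0.1 open 0.0917 F [0.1 0.3 0.8] q6 -0.04 tilt [ 0.  0. -1.]
0.684,0.048,0.003,0 -> tx -0.004 ty 0.001 tz 0.127 yaw 0.002
```

View pics/w1.png

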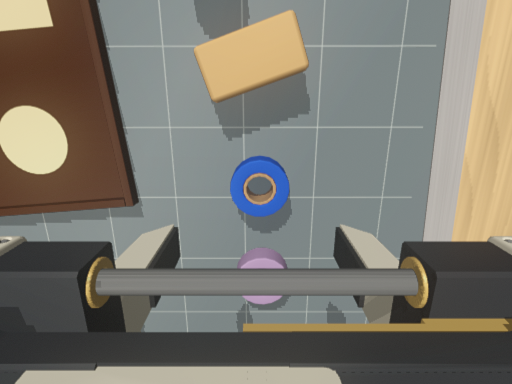

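Emit:
apply_moves:
  plan:
    - {"tx":-0.002,"ty":0.001,"tz":0.04,"yaw":0,"grip":1}
    - {"tx":-0.003,"ty":0.001,"tz":0.08,"yaw":0,"grip":1}
    - {"tx":-0.003,"ty":0.001,"tz":0.11,"yaw":0,"grip":1}
    - {"tx":-0.003,"ty":0.001,"tz":0.122,"yaw":0,"grip":1}
    - {"tx":-0.003,"ty":0.001,"tz":0.126,"yaw":0,"grip":1}
    - {"tx":-0.003,"ty":0.001,"tz":0.126,"yaw":0,"grip":0}
    - {"tx":-0.003,"ty":0.001,"tz":0.126,"yaw":0,"grip":-0.2}
    - {"tx":-0.003,"ty":0.001,"tz":0.126,"yaw":0,"grip":-0.2}

```text
time: 4.2
tool_pos: [0.6848, 0.0474, 0.0047]
tool_rot: [3.14, -0.0, 1.571]
contact_force: [0.2, -0.8, -0.1]
opening: 0.0662
```

```bash
python3 plan.py 0.684,0.048,0.12,0
```

```text
t 4.20 pos [0.6848 0.0474 0.0047] phi -0.0 open 0.0662 F [ 0.2 -0.8 -0.1] q6 -0.04 tilt [ 0.     0.002 -1.   ]
0.684,0.048,0.12,0 -> tx 0.001 ty -0.001 tz -0.115 yaw -0.000
```

Emit:
apply_moves:
  plan:
    - {"tz":0,"grip":-0.2}
    - {"tz":0,"grip":-0.4}
    - {"tz":0,"grip":-0.4}
    - {"tz":0,"grip":-0.4}
    - {"tz":-0.02,"grip":-0.4}
    - {"tz":-0.06,"grip":-0.4}
    - {"tz":-0.09,"grip":-0.4}
    - {"tz":-0.1,"grip":-0.4}

```text
schema error: expected keys tx, ty, tz, yaw, grip
```

```bash
python3 plan.py 0.471,0.0915,0.08,0 0.471,0.0915,0.012,0
```

```text
t 4.20 pos [0.6848 0.0474 0.0047] phi -0.0 open 0.0662 F [ 0.2 -0.8 -0.1] q6 -0.04 tilt [ 0.     0.002 -1.   ]
0.471,0.0915,0.08,0 -> tx 0.044 ty -0.214 tz -0.076 yaw -0.000
0.471,0.0915,0.012,0 -> tx 0.044 ty -0.214 tz -0.008 yaw -0.000
```

Emit:
apply_moves:
  plan:
    - {"tx":0,"ty":0,"tz":0,"yaw":0,"grip":-0.2}
    - {"tx":0,"ty":0,"tz":0,"yaw":0,"grip":-0.4}
    - {"tx":0,"ty":0,"tz":0,"yaw":0,"grip":-0.4}
    - {"tx":0,"ty":0,"tz":0,"yaw":0,"grip":-0.4}
    - {"tx":0,"ty":0,"tz":-0.02,"yaw":0,"grip":-0.4}
    - {"tx":0,"ty":0,"tz":-0.06,"yaw":0,"grip":-0.4}
    - {"tx":0,"ty":0,"tz":-0.09,"yaw":0,"grip":-0.4}
    - {"tx":0,"ty":0,"tz":-0.1,"yaw":0,"grip":-0.4}

```text
time: 5.2
tool_pos: [0.6854, 0.0475, 0.1069]
tool_rot: [3.137, 0.0, 1.571]
contact_force: [0.1, 0.1, -0.8]
opening: 0.056
```

```bash
python3 plan.py 0.471,0.0915,0.08,0 0.471,0.0915,0.012,0
```

```text
t 5.20 pos [0.6854 0.0475 0.1069] phi 0.0 open 0.0560 F [ 0.1  0.1 -0.8] q6 -0.04 tilt [-0.     0.004 -1.   ]
0.471,0.0915,0.08,0 -> tx 0.044 ty -0.215 tz 0.026 yaw 0.000
0.471,0.0915,0.012,0 -> tx 0.044 ty -0.215 tz 0.094 yaw 0.000
```

Emit:
apply_moves:
  plan:
    - {"tx":0.01,"ty":-0.045,"tz":0,"yaw":0,"grip":-0.4}
    - {"tx":0.02,"ty":-0.1,"tz":0,"yaw":0,"grip":-0.4}
    - {"tx":0.03,"ty":-0.15,"tz":0,"yaw":0,"grip":-0.4}
    - {"tx":0.04,"ty":-0.195,"tz":0,"yaw":0,"grip":-0.4}
    - {"tx":0.043,"ty":-0.215,"tz":0.02,"yaw":0,"grip":-0.4}
    - {"tx":0.043,"ty":-0.215,"tz":0.06,"yaw":0,"grip":-0.4}
    - {"tx":0.043,"ty":-0.215,"tz":0.08,"yaw":0,"grip":-0.4}
    - {"tx":0.043,"ty":-0.215,"tz":0.085,"yaw":0,"grip":-0.4}

```text
time: 6.2
tool_pos: [0.468, 0.0905, 0.0173]
tool_rot: [-3.138, 0.0, 1.571]
contact_force: [-0.1, 0.2, -0.8]
opening: 0.0554
```

```bash
python3 plan.py 0.471,0.091,0.011,0
```

```text
t 6.20 pos [0.468  0.0905 0.0173] phi -0.0 open 0.0554 F [-0.1  0.2 -0.8] q6 0.03 tilt [-0.    -0.004 -1.   ]
0.471,0.091,0.011,0 -> tx 0.001 ty 0.003 tz 0.006 yaw -0.000
```

Emit:
apply_moves:
  plan:
    - {"tx":0.0,"ty":0.001,"tz":0.003,"yaw":0,"grip":-0.4}
    - {"tx":0.0,"ty":0.001,"tz":0.006,"yaw":0,"grip":-0.4}
    - {"tx":0.0,"ty":0.001,"tz":0.006,"yaw":0,"grip":-0.4}

```text
time: 6.58
tool_pos: [0.4706, 0.0905, 0.013]
tool_rot: [3.141, -0.0, 1.571]
contact_force: [0.5, -0.2, -1.2]
opening: 0.056
```

```bash
python3 plan.py 0.6775,0.1598,0.13,0
```

```text
t 6.58 pos [0.4706 0.0905 0.013 ] phi -0.0 open 0.0560 F [ 0.5 -0.2 -1.2] q6 0.03 tilt [ 0.     0.001 -1.   ]
0.6775,0.1598,0.13,0 -> tx 0.069 ty 0.207 tz -0.117 yaw -0.000
```

Contact is not yet clear; I'll lower 2 mm more, release and lift.

Emit:
apply_moves:
  plan:
    - {"tx":0,"ty":0,"tz":0.002,"yaw":0,"grip":-0.4}
    - {"tx":0,"ty":0,"tz":0.002,"yaw":0,"grip":-0.4}
    - {"tx":0,"ty":0,"tz":0.002,"yaw":0,"grip":0.6}
    - {"tx":0,"ty":0,"tz":0.002,"yaw":0,"grip":0.6}
    - {"tx":0,"ty":0,"tz":-0.01,"yaw":0,"grip":0.6}
    - {"tx":0,"ty":0,"tz":-0.04,"yaw":0,"grip":0.6}
    - {"tx":0,"ty":0,"tz":-0.09,"yaw":0,"grip":0.8}
    - {"tx":0,"ty":0,"tz":-0.117,"yaw":0,"grip":1}

```text
time: 7.58
tool_pos: [0.4712, 0.0906, 0.1329]
tool_rot: [3.138, -0.0, 1.571]
contact_force: [0.5, -0.1, -0.6]
opening: 0.0879
```

```bash
python3 - <<'E'
from h import *
c=robot.get_calibration("wrist");p,d=robot.read_camera("wrist");save("w2",p)
for n in("blue_tape_center","sanding_block_center"):
    for q in robot.outline_of(n,"wrist")[:1]:
        P=cloud(c,d,q["region"]);T=P[(P[:,2]>.022)]
        print(n,q["confidence"],rect(T),np.percentile(P[:,2],[5,50,95]).round(4))
E
python3 plan.py  0.6775,0.1598,0.13,-71.3
```

```text
blue_tape_center 0.67 [469.4  92.8  55.2  53.7 -89.7] [0.0127 0.0295 0.0308]
sanding_block_center 0.7 [665.4 157.9  62.9  43.8  19. ] [0.0076 0.0315 0.033 ]
t 7.72 pos [0.4712 0.0906 0.1316] phi 0.0 open 0.0916 F [ 0.1  1.  -0.4] q6 0.03 tilt [ 0.     0.004 -1.   ]
0.6775,0.1598,0.13,-71.3 -> tx 0.069 ty 0.206 tz 0.002 yaw 1.244
```

View pics/w2.png

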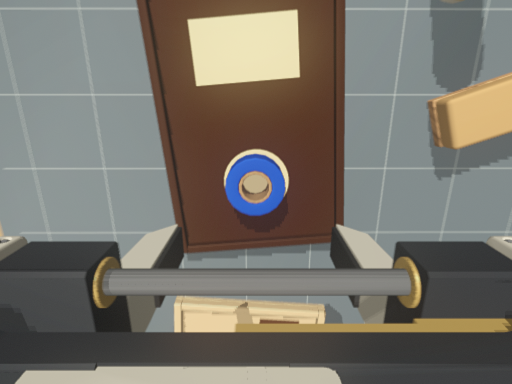

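Emit:
apply_moves:
  plan:
    - {"tx":0.01,"ty":0.03,"tz":0,"yaw":0.15,"grip":1}
    - {"tx":0.022,"ty":0.065,"tz":0,"yaw":0.32,"grip":1}
    - {"tx":0.034,"ty":0.1,"tz":0,"yaw":0.5,"grip":1}
    - {"tx":0.046,"ty":0.135,"tz":0,"yaw":0.68,"grip":1}
    - {"tx":0.057,"ty":0.17,"tz":0,"yaw":0.86,"grip":1}
    - {"tx":0.065,"ty":0.195,"tz":0,"yaw":1.04,"grip":1}
    - {"tx":0.069,"ty":0.206,"tz":0,"yaw":1.2,"grip":1}
    - {"tx":0.069,"ty":0.206,"tz":0.0,"yaw":1.244,"grip":1}

```text
time: 8.72
tool_pos: [0.6761, 0.1596, 0.1274]
tool_rot: [-3.141, 0.003, 0.324]
contact_force: [-0.2, -0.4, -0.5]
opening: 0.0921
```

```bash
python3 - <<'E'
from h import *
c=robot.get_calibration("wrist");p,d=robot.read_camera("wrist");save("w3",p)
for n in("glue_jar_center","sanding_block_center"):
    for q in robot.outline_of(n,"wrist")[:1]:
        P=cloud(c,d,q["region"]);T=P[(P[:,2]>.022)]
        print(n,q["confidence"],rect(T),np.percentile(P[:,2],[5,50,95]).round(4))
E
python3 plan.py  0.6775,0.1598,0.005,-71.3
```

```text
glue_jar_center 0.61 [637.8 269.5  44.4  44.1  76.1] [0.0127 0.0591 0.0605]
sanding_block_center 0.57 [678.2 161.5  84.1  45.   19.1] [0.0276 0.0315 0.0327]
t 8.88 pos [0.6756 0.1594 0.1281] phi -71.2 open 0.0920 F [-0.2  0.  -0.3] q6 1.36 tilt [-0.003 -0.001 -1.   ]
0.6775,0.1598,0.005,-71.3 -> tx 0.002 ty 0.000 tz 0.123 yaw 0.001
```

Emit:
apply_moves:
  plan:
    - {"tx":0.003,"ty":-0.001,"tz":0.04,"yaw":0,"grip":1}
    - {"tx":0.003,"ty":-0.001,"tz":0.08,"yaw":0,"grip":1}
    - {"tx":0.003,"ty":-0.001,"tz":0.11,"yaw":0,"grip":1}
    - {"tx":0.003,"ty":-0.001,"tz":0.12,"yaw":0,"grip":1}
    - {"tx":0.003,"ty":-0.001,"tz":0.122,"yaw":0,"grip":0}
    - {"tx":0.003,"ty":-0.001,"tz":0.122,"yaw":0,"grip":-0.3}
    - {"tx":0.003,"ty":-0.001,"tz":0.122,"yaw":0,"grip":-0.5}
    - {"tx":0.003,"ty":-0.001,"tz":0.122,"yaw":0,"grip":-0.5}

```text
time: 9.88
tool_pos: [0.6793, 0.1615, 0.0087]
tool_rot: [3.141, -0.001, 0.327]
contact_force: [-0.5, 0.8, -0.7]
opening: 0.0564
```

Emit:
apply_moves:
  plan:
    - {"tx":0,"ty":0,"tz":0,"yaw":0,"grip":-0.5}
    - {"tx":0,"ty":0,"tz":0,"yaw":0,"grip":-0.5}
    - {"tx":0,"ty":0,"tz":0,"yaw":0,"grip":-0.5}
    - {"tx":0,"ty":0,"tz":0,"yaw":0,"grip":-0.5}

```text
time: 10.38
tool_pos: [0.679, 0.1615, 0.0081]
tool_rot: [-3.142, -0.0, 0.327]
contact_force: [-1.1, -1.1, 3.6]
opening: 0.0449
```

```bash
python3 plan.py  0.461,0.2115,0.08,-85.5
```

```text
t 10.38 pos [0.679  0.1615 0.0081] phi -71.3 open 0.0449 F [-1.1 -1.1  3.6] q6 1.37 tilt [ 0. -0. -1.]
0.461,0.2115,0.08,-85.5 -> tx -0.190 ty -0.117 tz -0.072 yaw 0.248
```

Emit:
apply_moves:
  plan:
    - {"tx":0,"ty":0,"tz":-0.03,"yaw":0,"grip":-0.5}
    - {"tx":0,"ty":0,"tz":-0.07,"yaw":0.0,"grip":-0.5}
    - {"tx":-0.04,"ty":-0.025,"tz":-0.075,"yaw":0.06,"grip":-0.5}
    - {"tx":-0.085,"ty":-0.052,"tz":-0.075,"yaw":0.12,"grip":-0.5}
    - {"tx":-0.13,"ty":-0.08,"tz":-0.075,"yaw":0.2,"grip":-0.5}
    - {"tx":-0.17,"ty":-0.105,"tz":-0.075,"yaw":0.248,"grip":-0.5}
    - {"tx":-0.19,"ty":-0.117,"tz":-0.075,"yaw":0.248,"grip":-0.5}
    - {"tx":-0.19,"ty":-0.117,"tz":-0.075,"yaw":0.248,"grip":-0.5}

```text
time: 11.38
tool_pos: [0.4598, 0.2115, 0.0827]
tool_rot: [3.141, 0.001, 0.08]
contact_force: [1.3, 0.1, 0.0]
opening: 0.0451
```

```bash
python3 plan.py  0.461,0.2115,0.013,-85.5
```

```text
t 11.38 pos [0.4598 0.2115 0.0827] phi -85.4 open 0.0451 F [1.3 0.1 0. ] q6 1.77 tilt [-0.001  0.    -1.   ]
0.461,0.2115,0.013,-85.5 -> tx 0.001 ty 0.000 tz 0.070 yaw 0.002
```

Emit:
apply_moves:
  plan:
    - {"tx":0.001,"ty":0,"tz":0.03,"yaw":0,"grip":-0.5}
    - {"tx":0.001,"ty":0,"tz":0.055,"yaw":0,"grip":-0.5}
    - {"tx":0.001,"ty":0,"tz":0.066,"yaw":0,"grip":-0.5}
    - {"tx":0.001,"ty":0,"tz":0.069,"yaw":0,"grip":-0.5}
    - {"tx":0.001,"ty":0,"tz":0.069,"yaw":0,"grip":-0.5}

```text
time: 12.0
tool_pos: [0.4633, 0.2113, 0.0143]
tool_rot: [-3.141, -0.001, 0.078]
contact_force: [0.6, 0.8, -1.5]
opening: 0.0447
```

Emit:
apply_moves:
  plan:
    - {"tx":0,"ty":0,"tz":0.002,"yaw":0,"grip":-0.5}
    - {"tx":0,"ty":0,"tz":0.002,"yaw":0,"grip":-0.5}
    - {"tx":0,"ty":0,"tz":0.002,"yaw":0,"grip":0.4}
    - {"tx":0,"ty":0,"tz":0.002,"yaw":0,"grip":0.4}
    - {"tx":0,"ty":0,"tz":-0.01,"yaw":0,"grip":0.4}
    - {"tx":0,"ty":0,"tz":-0.04,"yaw":0,"grip":0.4}
    - {"tx":0,"ty":0,"tz":-0.09,"yaw":0,"grip":0.4}
    - {"tx":0,"ty":0,"tz":-0.117,"yaw":0,"grip":0.4}

```text
time: 13.0
tool_pos: [0.4633, 0.2116, 0.1338]
tool_rot: [-3.141, -0.004, 0.079]
contact_force: [0.2, 0.1, 0.2]
opening: 0.0641
```

```bash
python3 - <<'E'
from h import *
p,d=robot.read_camera("top");c=robot.get_calibration("top")
save("top2",cv2.resize(p[130:280,160:380],None,fx=3.6,fy=3.6,interpolation=cv2.INTER_CUBIC))
for n in ["blue_tape_center","sanding_block_center","seam_roller_center"]:
    for q in robot.outline_of(n,"top")[:2]:
        P=cloud(c,d,q["region"]);zt=np.percentile(P[:,2],90)
        print(n,round(q["confidence"],2),round(zt,4),rect(P[P[:,2]>zt-.006]))
E
python3 plan.py  0.6765,-0.171,0.13,96
```

```text
blue_tape_center 0.5 0.0348 [4.716e+02 8.960e+01 5.230e+01 4.920e+01 1.000e-01]
blue_tape_center 0.47 0.013 [ 454.7 -182.7  261.1  169.3   85.6]
seam_roller_center 0.88 0.031 [ 676.6 -167.4  122.6   35.6    1.8]
t 13.20 pos [0.4624 0.2113 0.1311] phi -85.5 open 0.0638 F [-0.1  0.1 -0.4] q6 1.77 tilt [ 0.001 -0.    -1.   ]
0.6765,-0.171,0.13,96 -> tx 0.183 ty 0.398 tz 0.001 yaw -0.026
```

View pics/top2.png

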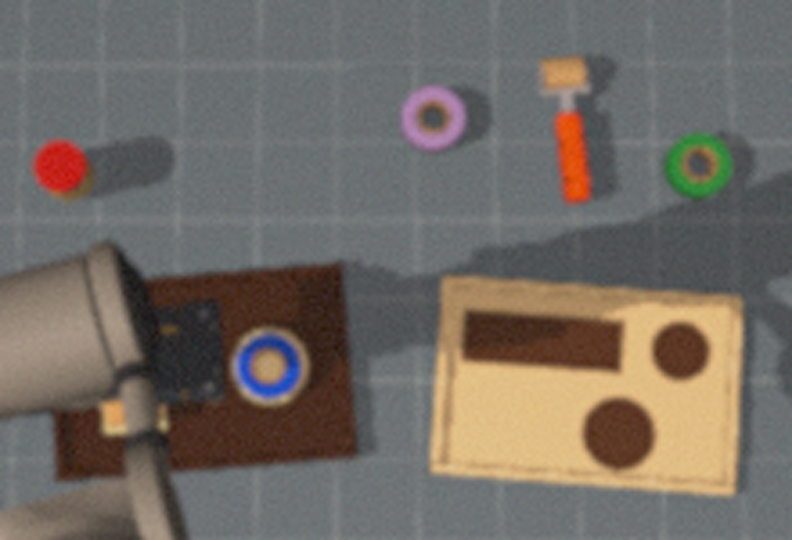

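Emit:
apply_moves:
  plan:
    - {"tx":0.02,"ty":0.045,"tz":0,"yaw":0,"grip":0.3}
    - {"tx":0.047,"ty":0.1,"tz":0,"yaw":0,"grip":0.3}
    - {"tx":0.073,"ty":0.16,"tz":0,"yaw":0,"grip":0.3}
    - {"tx":0.1,"ty":0.218,"tz":0,"yaw":0,"grip":0.3}
    - {"tx":0.127,"ty":0.275,"tz":0,"yaw":0,"grip":0.3}
    - {"tx":0.153,"ty":0.333,"tz":0,"yaw":0,"grip":0.3}
    - {"tx":0.175,"ty":0.38,"tz":0,"yaw":-0.026,"grip":0.3}
    - {"tx":0.183,"ty":0.398,"tz":0,"yaw":-0.026,"grip":0.3}

```text
time: 14.2
tool_pos: [0.676, -0.1745, 0.1279]
tool_rot: [-3.141, 0.003, 0.102]
contact_force: [-1.2, 0.3, 0.0]
opening: 0.0598
```

```bash
python3 - <<'E'
from h import *
c=robot.get_calibration("wrist");p,d=robot.read_camera("wrist");save("w4",p)
for n in("seam_roller_center","lilac_tape_center"):
    for q in robot.outline_of(n,"wrist")[:1]:
        P=cloud(c,d,q["region"]);T=P[(P[:,2]>.018)]
        print(n,q["confidence"],rect(T),np.percentile(P[:,2],[5,50,95]).round(4))
hsv=cv2.cvtColor(p,cv2.COLOR_RGB2HSV)
m=((hsv[...,0]<13)&(hsv[...,1]>190)&(hsv[...,2]>120));P=cloud(c,d,m);P=P[(P[:,2]>.018)&(P[:,2]<.035)&(P[:,0]>.59)&(abs(P[:,1]+.17)<.06)];print("handle",rect(P),len(P))
for n in ["blue_tape_center","sanding_block_center"]:
  pp,dd=robot.read_camera("top");ct=robot.get_calibration("top")
  for q in robot.outline_of(n,"top")[:2]:
        P=cloud(ct,dd,q["region"]);zt=np.percentile(P[:,2],90)
        print(n,round(q["confidence"],2),round(zt,4),rect(P[P[:,2]>zt-.006]))
E
python3 plan.py  0.6765,-0.171,0.005,96
```

```text
seam_roller_center 0.96 [ 678.2 -169.2  128.2   41.9    4.4] [0.0179 0.0252 0.0294]
handle [0. 0. 0. 0. 0.] 0
sanding_block_center 0.95 0.042 [462.8 209.3  83.6  44.7   4.7]
t 14.55 pos [ 0.6757 -0.1695  0.1305] phi -83.9 open 0.0596 F [ 0.  -0.1  0.3] q6 1.11 tilt [-0.001 -0.001 -1.   ]
0.6765,-0.171,0.005,96 -> tx 0.001 ty 0.002 tz 0.126 yaw 0.002
```

View pics/w4.png

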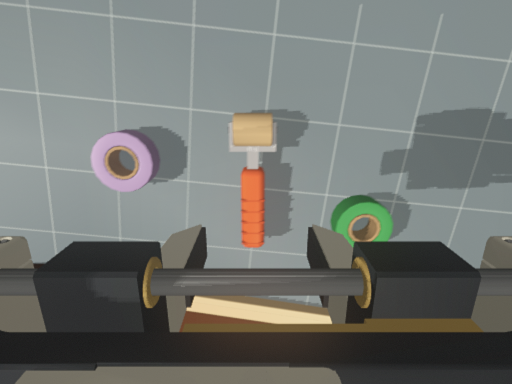

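```bash
python3 - <<'E'
from h import *
c=robot.get_calibration("wrist");p,d=robot.read_camera("wrist")
r=p.astype(int);m=(r[...,0]>150)&(r[...,2]<90)&(r[...,1]<130);m[:150]=0;m[260:]=0;m[:,:225]=0;m[:,285:]=0
P=cloud(c,d,m);P=P[(P[:,2]>.015)];print("handle",rect(P),len(P),np.median(P,0))
e=[ray(c,[[x,y]],.026)[0].round(4) for x,y in((168,252),(247,253),(130,253))];print(e)
E
```

```text
handle [ 654.4 -172.2   76.8   21.8    5.5] 1627 [ 0.65712695 -0.17199224  0.02522837]
[array([ 0.6945, -0.164 ,  0.026 ]), array([ 0.6151, -0.1731,  0.026 ]), array([ 0.7284, -0.1614,  0.026 ])]
```

Emit:
apply_moves:
  plan:
    - {"tx":0.002,"ty":-0.001,"tz":0.04,"yaw":0,"grip":0.3}
    - {"tx":0.002,"ty":-0.001,"tz":0.08,"yaw":0,"grip":0.3}
    - {"tx":0.002,"ty":-0.001,"tz":0.11,"yaw":0,"grip":0.3}
    - {"tx":0.002,"ty":-0.001,"tz":0.121,"yaw":0,"grip":0.3}
    - {"tx":0.002,"ty":-0.001,"tz":0.126,"yaw":0,"grip":0.3}
    - {"tx":0.002,"ty":-0.001,"tz":0.126,"yaw":0,"grip":-0.4}
    - {"tx":0.002,"ty":-0.001,"tz":0.126,"yaw":0,"grip":-0.8}
    - {"tx":0.002,"ty":-0.001,"tz":0.126,"yaw":0,"grip":-0.8}
  force: 30

```text
time: 15.6
tool_pos: [0.6785, -0.1701, 0.0057]
tool_rot: [3.141, -0.001, 0.105]
contact_force: [0.1, -0.0, 0.3]
opening: 0.0344
```

Emit:
apply_moves:
  plan:
    - {"tx":0,"ty":0,"tz":0,"yaw":0,"grip":-0.8}
    - {"tx":0,"ty":0,"tz":0,"yaw":0,"grip":-0.8}
    - {"tx":0,"ty":0,"tz":0,"yaw":0,"grip":-0.8}
    - {"tx":0,"ty":0,"tz":0,"yaw":0,"grip":-0.8}

```text
time: 16.1
tool_pos: [0.6781, -0.1699, 0.0051]
tool_rot: [3.141, -0.0, 0.105]
contact_force: [-0.8, 0.2, 4.0]
opening: 0.0219
```

```bash
python3 plan.py  0.4925,-0.1453,0.08,-4.6
```

```text
t 16.10 pos [ 0.6781 -0.1699  0.0051] phi -84.0 open 0.0219 F [-0.8  0.2  4. ] q6 1.11 tilt [ 0.  0. -1.]
0.4925,-0.1453,0.08,-4.6 -> tx -0.182 ty -0.044 tz -0.075 yaw -1.386
```

Emit:
apply_moves:
  plan:
    - {"tx":0,"ty":0,"tz":-0.03,"yaw":0,"grip":-0.8}
    - {"tx":0,"ty":0,"tz":-0.08,"yaw":0,"grip":-0.8}
    - {"tx":-0.03,"ty":-0.006,"tz":-0.1,"yaw":-0.13,"grip":-0.8}
    - {"tx":-0.06,"ty":-0.013,"tz":-0.1,"yaw":-0.3,"grip":-0.8}
    - {"tx":-0.09,"ty":-0.02,"tz":-0.1,"yaw":-0.48,"grip":-0.8}
    - {"tx":-0.12,"ty":-0.03,"tz":-0.1,"yaw":-0.66,"grip":-0.8}
    - {"tx":-0.15,"ty":-0.037,"tz":-0.1,"yaw":-0.84,"grip":-0.8}
    - {"tx":-0.182,"ty":-0.044,"tz":-0.1,"yaw":-1.0,"grip":-0.8}

```text
time: 17.1
tool_pos: [0.4912, -0.1449, 0.1043]
tool_rot: [-3.141, -0.0, 1.11]
contact_force: [0.2, -0.6, -0.5]
opening: 0.0221
```

```bash
python3 plan.py  0.4925,-0.1453,0.11,-4.4
```

```text
t 17.10 pos [ 0.4912 -0.1449  0.1043] phi -26.4 open 0.0221 F [ 0.2 -0.6 -0.5] q6 0.02 tilt [ 0.    -0.001 -1.   ]
0.4925,-0.1453,0.11,-4.4 -> tx 0.000 ty 0.001 tz -0.006 yaw -0.384
```

Emit:
apply_moves:
  plan:
    - {"tx":0,"ty":0.001,"tz":0,"yaw":-0.16,"grip":-0.8}
    - {"tx":0,"ty":0.001,"tz":0.0,"yaw":-0.32,"grip":-0.8}
    - {"tx":0,"ty":0.001,"tz":0.02,"yaw":-0.384,"grip":-0.8}
    - {"tx":0,"ty":0.001,"tz":0.05,"yaw":-0.384,"grip":-0.8}
    - {"tx":0,"ty":0.001,"tz":0.075,"yaw":-0.384,"grip":-0.8}
    - {"tx":0,"ty":0.001,"tz":0.085,"yaw":-0.384,"grip":-0.8}
    - {"tx":0,"ty":0.001,"tz":0.085,"yaw":-0.384,"grip":-0.8}

```text
time: 17.98
tool_pos: [0.493, -0.1455, 0.0193]
tool_rot: [-3.14, -0.0, 1.489]
contact_force: [0.6, -0.6, -1.4]
opening: 0.0219
```

```bash
python3 - <<'E'
from h import *
c=robot.get_calibration("wrist");p,d=robot.read_camera("wrist");save("w5",p)
E
python3 plan.py  0.4925,-0.1453,0.011,-4.6
```

```text
t 18.02 pos [ 0.4936 -0.1457  0.02  ] phi -4.7 open 0.0216 F [-0.4 -0.4 -1.3] q6 -0.35 tilt [-0.  0. -1.]
0.4925,-0.1453,0.011,-4.6 -> tx 0.000 ty -0.001 tz 0.009 yaw -0.002
```

View pics/w5.png

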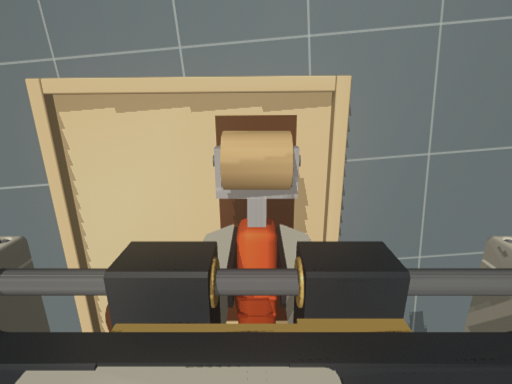

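Emit:
apply_moves:
  plan:
    - {"tx":0,"ty":-0.001,"tz":0.004,"yaw":0,"grip":-0.8}
    - {"tx":0,"ty":-0.001,"tz":0.007,"yaw":0,"grip":-0.8}
    - {"tx":0,"ty":-0.001,"tz":0.009,"yaw":0,"grip":-0.8}
    - {"tx":0,"ty":-0.001,"tz":0.009,"yaw":0,"grip":-0.8}
    - {"tx":0,"ty":-0.001,"tz":0.009,"yaw":0,"grip":-0.8}

```text
time: 18.65
tool_pos: [0.4924, -0.1456, 0.011]
tool_rot: [3.141, 0.0, 1.489]
contact_force: [-1.4, -0.5, 3.9]
opening: 0.0217
```

Emit:
apply_moves:
  plan:
    - {"tx":0,"ty":0,"tz":0,"yaw":0,"grip":-0.25}
    - {"tx":0,"ty":0,"tz":0,"yaw":0,"grip":-0.25}
    - {"tx":0,"ty":0,"tz":0,"yaw":0,"grip":-0.25}
    - {"tx":0,"ty":0,"tz":-0.01,"yaw":0,"grip":-0.25}
    - {"tx":0,"ty":0,"tz":-0.04,"yaw":0,"grip":-0.25}
    - {"tx":0,"ty":0,"tz":-0.08,"yaw":0,"grip":0.2}
    - {"tx":0,"ty":0,"tz":-0.12,"yaw":0,"grip":1}

```text
time: 19.52
tool_pos: [0.4922, -0.1455, 0.1325]
tool_rot: [3.141, 0.0, 1.489]
contact_force: [0.4, 0.2, 0.3]
opening: 0.0501
```

```bash
python3 plan.py 0.6865,-0.0505,0.13,0
```

```text
t 19.52 pos [ 0.4922 -0.1455  0.1325] phi -4.7 open 0.0501 F [0.4 0.2 0.3] q6 -0.35 tilt [-0.  0. -1.]
0.6865,-0.0505,0.13,0 -> tx 0.111 ty 0.186 tz 0.003 yaw -0.082
```

Emit:
apply_moves:
  plan:
    - {"tx":0.01,"ty":0.015,"tz":0,"yaw":0.16,"grip":1}
    - {"tx":0.025,"ty":0.04,"tz":0,"yaw":0.34,"grip":1}
    - {"tx":0.04,"ty":0.067,"tz":0,"yaw":0.52,"grip":1}
    - {"tx":0.055,"ty":0.092,"tz":0,"yaw":0.7,"grip":1}
    - {"tx":0.07,"ty":0.117,"tz":0,"yaw":0.88,"grip":1}
    - {"tx":0.085,"ty":0.142,"tz":0,"yaw":1.06,"grip":1}
    - {"tx":0.1,"ty":0.167,"tz":0,"yaw":1.24,"grip":1}
    - {"tx":0.111,"ty":0.186,"tz":0,"yaw":1.4,"grip":1}

```text
time: 20.52
tool_pos: [0.6876, -0.0494, 0.1313]
tool_rot: [-3.142, -0.0, 0.084]
contact_force: [-0.1, -0.2, 0.1]
opening: 0.0918
```

```bash
python3 - <<'E'
from h import *
c=robot.get_calibration("wrist");p,d=robot.read_camera("wrist");save("w6",p)
for n in("lilac_tape_center",):
    for q in robot.outline_of(n,"wrist")[:2]:
        P=cloud(c,d,q["region"]);T=P[(P[:,2]>.018)]
        print(n,q["confidence"],rect(T),np.percentile(P[:,2],[5,50,95]).round(4))
c=robot.get_calibration("top");p,d=robot.read_camera("top");save("top3",cv2.resize(p[130:280,160:380],None,fx=3.6,fy=3.6,interpolation=cv2.INTER_CUBIC))
E
python3 plan.py 0.6865,-0.0505,0.004,85.4
```

```text
lilac_tape_center 0.93 [687.5 -50.1  54.9  53.6 -14.4] [0.0089 0.0234 0.0247]
t 20.68 pos [ 0.6869 -0.0496  0.1307] phi -84.7 open 0.0919 F [-0.2 -0.6 -0.2] q6 1.30 tilt [-0. -0. -1.]
0.6865,-0.0505,0.004,85.4 -> tx -0.000 ty 0.001 tz 0.127 yaw 0.173
```

View pics/top3.png

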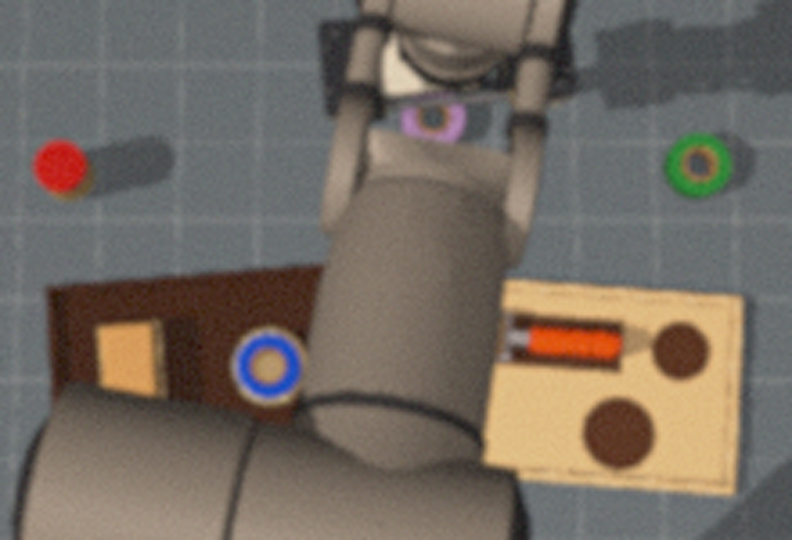

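Emit:
apply_moves:
  plan:
    - {"tx":0,"ty":0,"tz":0.04,"yaw":0.1,"grip":1}
    - {"tx":0,"ty":0,"tz":0.08,"yaw":0.17,"grip":1}
    - {"tx":0,"ty":0,"tz":0.11,"yaw":0.17,"grip":1}
    - {"tx":0,"ty":0,"tz":0.121,"yaw":0.17,"grip":1}
    - {"tx":0,"ty":0,"tz":0.126,"yaw":0.17,"grip":1}
    - {"tx":0,"ty":0,"tz":0.126,"yaw":0.17,"grip":0}
    - {"tx":0,"ty":0,"tz":0.126,"yaw":0.17,"grip":-0.4}
    - {"tx":0,"ty":0,"tz":0.126,"yaw":0.17,"grip":-0.4}
  force: 20

```text
time: 21.68
tool_pos: [0.6872, -0.0501, 0.0057]
tool_rot: [3.142, -0.002, -0.081]
contact_force: [1.7, -0.6, 0.3]
opening: 0.0662
```

Emit:
apply_moves:
  plan:
    - {"tx":0,"ty":0,"tz":0,"yaw":0,"grip":-0.4}
    - {"tx":0,"ty":0,"tz":0,"yaw":0,"grip":-0.4}
    - {"tx":0,"ty":0,"tz":0,"yaw":0,"grip":-0.4}
    - {"tx":0,"ty":0,"tz":-0.02,"yaw":0,"grip":-0.4}
    - {"tx":0,"ty":0,"tz":-0.06,"yaw":0,"grip":-0.4}
    - {"tx":0,"ty":0,"tz":-0.09,"yaw":0,"grip":-0.4}
    - {"tx":0,"ty":0,"tz":-0.1,"yaw":0,"grip":-0.4}

```text
time: 22.55
tool_pos: [0.688, -0.0504, 0.108]
tool_rot: [3.141, -0.005, -0.081]
contact_force: [0.7, 0.7, -1.5]
opening: 0.056
```

```bash
python3 plan.py 0.4118,-0.2091,0.105,85.4
```

```text
t 22.55 pos [ 0.688  -0.0504  0.108 ] phi -94.7 open 0.0560 F [ 0.7  0.7 -1.5] q6 1.47 tilt [ 0.005  0.    -1.   ]
0.4118,-0.2091,0.105,85.4 -> tx -0.262 ty 0.181 tz 0.002 yaw -0.001
```

Emit:
apply_moves:
  plan:
    - {"tx":-0.03,"ty":0.02,"tz":0,"yaw":0,"grip":-0.4}
    - {"tx":-0.07,"ty":0.048,"tz":0,"yaw":0,"grip":-0.4}
    - {"tx":-0.115,"ty":0.08,"tz":0,"yaw":0,"grip":-0.4}
    - {"tx":-0.16,"ty":0.11,"tz":0,"yaw":0,"grip":-0.4}
    - {"tx":-0.205,"ty":0.141,"tz":0,"yaw":0,"grip":-0.4}
    - {"tx":-0.24,"ty":0.165,"tz":0,"yaw":0,"grip":-0.4}
    - {"tx":-0.261,"ty":0.181,"tz":0.02,"yaw":0,"grip":-0.4}
    - {"tx":-0.261,"ty":0.181,"tz":0.05,"yaw":0,"grip":-0.4}

```text
time: 23.55
tool_pos: [0.4108, -0.2104, 0.0547]
tool_rot: [3.141, -0.001, -0.084]
contact_force: [-0.0, 0.2, -0.9]
opening: 0.0561
```

```bash
python3 plan.py 0.4118,-0.2091,0.011,85.4
```

```text
t 23.55 pos [ 0.4108 -0.2104  0.0547] phi -94.8 open 0.0561 F [-0.   0.2 -0.9] q6 1.02 tilt [ 0.001  0.001 -1.   ]
0.4118,-0.2091,0.011,85.4 -> tx 0.001 ty -0.001 tz 0.044 yaw -0.003
```

Emit:
apply_moves:
  plan:
    - {"tx":0.001,"ty":-0.001,"tz":0.02,"yaw":0,"grip":-0.4}
    - {"tx":0.001,"ty":-0.001,"tz":0.036,"yaw":0,"grip":-0.4}
    - {"tx":0.001,"ty":-0.001,"tz":0.042,"yaw":0,"grip":-0.4}
    - {"tx":0.001,"ty":-0.001,"tz":0.044,"yaw":0,"grip":-0.4}
    - {"tx":0.001,"ty":-0.001,"tz":0.044,"yaw":0,"grip":-0.4}

```text
time: 24.18
tool_pos: [0.4129, -0.2083, 0.0112]
tool_rot: [-3.141, 0.0, -0.081]
contact_force: [-0.3, 0.2, 0.5]
opening: 0.0562
```

Emit:
apply_moves:
  plan:
    - {"tx":0,"ty":0,"tz":0.001,"yaw":0,"grip":0.4}
    - {"tx":0,"ty":0,"tz":0.001,"yaw":0,"grip":0.4}
    - {"tx":0,"ty":0,"tz":-0.01,"yaw":0,"grip":0.4}
    - {"tx":0,"ty":0,"tz":-0.04,"yaw":0,"grip":0.4}
    - {"tx":0,"ty":0,"tz":-0.08,"yaw":0,"grip":0.4}
    - {"tx":0,"ty":0,"tz":-0.13,"yaw":0,"grip":1}
    - {"tx":0,"ty":0,"tz":-0.14,"yaw":0,"grip":1}

```text
time: 25.05
tool_pos: [0.4145, -0.2095, 0.1544]
tool_rot: [3.138, -0.006, -0.081]
contact_force: [-0.1, 0.4, 0.5]
opening: 0.0793
```

```bash
python3 plan.py 0.638,0.269,0.15,85.4
```

```text
t 25.05 pos [ 0.4145 -0.2095  0.1544] phi -94.6 open 0.0793 F [-0.1  0.4  0.5] q6 1.02 tilt [ 0.006  0.004 -1.   ]
0.638,0.269,0.15,85.4 -> tx 0.184 ty -0.495 tz 0.004 yaw -0.001
```

Emit:
apply_moves:
  plan:
    - {"tx":0.015,"ty":-0.04,"tz":0,"yaw":-0.16,"grip":1}
    - {"tx":0.034,"ty":-0.092,"tz":0,"yaw":-0.34,"grip":1}
    - {"tx":0.054,"ty":-0.146,"tz":0,"yaw":-0.52,"grip":1}
    - {"tx":0.074,"ty":-0.2,"tz":0,"yaw":-0.7,"grip":1}
    - {"tx":0.094,"ty":-0.254,"tz":0,"yaw":-0.88,"grip":1}
    - {"tx":0.114,"ty":-0.308,"tz":0,"yaw":-1.06,"grip":1}
    - {"tx":0.134,"ty":-0.36,"tz":0,"yaw":-1.24,"grip":1}
    - {"tx":0.152,"ty":-0.41,"tz":0,"yaw":-1.4,"grip":1}

```text
time: 26.05
tool_pos: [0.5979, 0.1897, 0.1501]
tool_rot: [-3.141, 0.001, 1.325]
contact_force: [0.7, -0.0, 0.1]
opening: 0.0911
```

```bash
python3 plan.py 0.638,0.269,0.15,-4.6
```

```text
t 26.05 pos [0.5979 0.1897 0.1501] phi -14.1 open 0.0911 F [ 0.7 -0.   0.1] q6 0.43 tilt [-0.001 -0.001 -1.   ]
0.638,0.269,0.15,-4.6 -> tx 0.087 ty 0.020 tz 0.000 yaw -0.166
```

Emit:
apply_moves:
  plan:
    - {"tx":0.045,"ty":0.01,"tz":0,"yaw":-0.1,"grip":1}
    - {"tx":0.08,"ty":0.018,"tz":0,"yaw":-0.166,"grip":1}
    - {"tx":0.087,"ty":0.02,"tz":0,"yaw":-0.166,"grip":1}
    - {"tx":0.087,"ty":0.02,"tz":0,"yaw":-0.166,"grip":1}

```text
time: 26.55
tool_pos: [0.6383, 0.2669, 0.1499]
tool_rot: [-3.14, 0.001, 1.484]
contact_force: [-0.4, -0.2, 0.7]
opening: 0.0918
```

```bash
python3 - <<'E'
from h import *
c=robot.get_calibration("wrist");p,d=robot.read_camera("wrist");save("w7",p)
for n in("glue_jar_center",):
    for q in robot.outline_of(n,"wrist")[:2]:
        P=cloud(c,d,q["region"]);T=P[(P[:,2]>.05)]
        print(n,q["confidence"],rect(T),np.percentile(P[:,2],[5,50,95]).round(4))
c=robot.get_calibration("top");p,d=robot.read_camera("top")
save("top4",cv2.resize(p[130:280,160:380],None,fx=3.6,fy=3.6,interpolation=cv2.INTER_CUBIC))
for n in ["lilac_tape_center","seam_roller_center"]:
  for q in robot.outline_of(n,"top")[:2]:
        P=cloud(c,d,q["region"]);zt=np.percentile(P[:,2],90)
        print(n,round(q["confidence"],2),round(zt,4),rect(P[P[:,2]>zt-.008]))
E
python3 plan.py 0.638,0.269,0.025,-4.6
```

```text
glue_jar_center 0.65 [637.7 270.6  43.5  43.4  85.4] [0.0245 0.0596 0.0608]
lilac_tape_center 0.55 0.0341 [ 413.3 -209.7   56.    51.6  -90. ]
lilac_tape_center 0.23 0.0579 [594.8 405.9 222.1  69.8  74.7]
seam_roller_center 0.85 0.0366 [ 487.4 -144.3  128.3   39.5   80.6]
t 26.80 pos [0.6388 0.2661 0.1511] phi -5.0 open 0.0917 F [-0.3  0.3  0.6] q6 0.37 tilt [-0.  0. -1.]
0.638,0.269,0.025,-4.6 -> tx 0.003 ty -0.001 tz 0.126 yaw -0.007
```

View pics/top4.png

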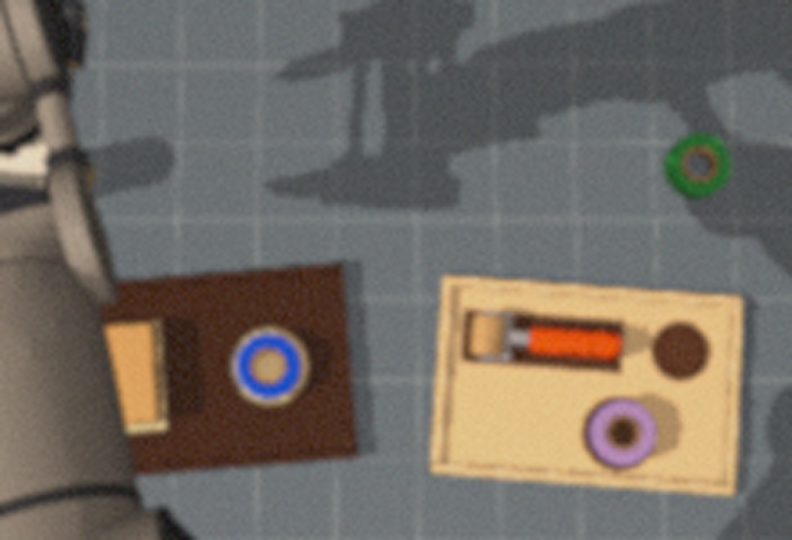

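View pics/w7.png

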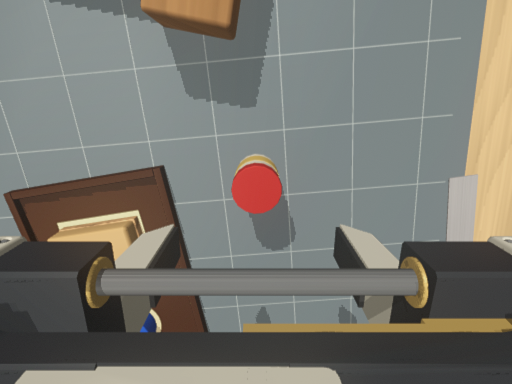

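Emit:
apply_moves:
  plan:
    - {"tx":0.003,"ty":-0.001,"tz":0.04,"yaw":0,"grip":1}
    - {"tx":0.003,"ty":-0.001,"tz":0.085,"yaw":0,"grip":1}
    - {"tx":0.003,"ty":-0.001,"tz":0.115,"yaw":0,"grip":1}
    - {"tx":0.003,"ty":-0.001,"tz":0.125,"yaw":0,"grip":1}
    - {"tx":0.003,"ty":-0.001,"tz":0.125,"yaw":0,"grip":0}
    - {"tx":0.003,"ty":-0.001,"tz":0.125,"yaw":0,"grip":-0.4}
    - {"tx":0.003,"ty":-0.001,"tz":0.125,"yaw":0,"grip":-0.5}
    - {"tx":0.003,"ty":-0.001,"tz":0.125,"yaw":0,"grip":-0.5}

```text
time: 27.8
tool_pos: [0.6385, 0.2704, 0.0267]
tool_rot: [3.14, -0.001, 1.485]
contact_force: [0.5, -0.2, -0.1]
opening: 0.0564
```

Emit:
apply_moves:
  plan:
    - {"tx":0,"ty":0,"tz":0,"yaw":0,"grip":-0.5}
    - {"tx":0,"ty":0,"tz":0,"yaw":0,"grip":-0.5}
    - {"tx":0,"ty":0,"tz":0,"yaw":0,"grip":-0.5}
    - {"tx":0,"ty":0,"tz":0,"yaw":0,"grip":-0.5}

```text
time: 28.3
tool_pos: [0.6382, 0.2703, 0.026]
tool_rot: [3.141, -0.0, 1.485]
contact_force: [0.3, -0.1, 2.9]
opening: 0.0443
```

```bash
python3 plan.py 0.483,-0.2647,0.12,-4.6
```

```text
t 28.30 pos [0.6382 0.2703 0.026 ] phi -4.9 open 0.0443 F [ 0.3 -0.1  2.9] q6 0.38 tilt [ 0.  0. -1.]
0.483,-0.2647,0.12,-4.6 -> tx -0.546 ty -0.109 tz -0.094 yaw -0.006
```

Emit:
apply_moves:
  plan:
    - {"tx":0,"ty":0,"tz":-0.03,"yaw":0,"grip":-0.5}
    - {"tx":0,"ty":0,"tz":-0.08,"yaw":0,"grip":-0.5}
    - {"tx":-0.03,"ty":-0.006,"tz":-0.1,"yaw":0,"grip":-0.5}
    - {"tx":-0.07,"ty":-0.014,"tz":-0.1,"yaw":0,"grip":-0.5}
    - {"tx":-0.12,"ty":-0.024,"tz":-0.1,"yaw":0,"grip":-0.5}
    - {"tx":-0.17,"ty":-0.034,"tz":-0.1,"yaw":0,"grip":-0.5}
    - {"tx":-0.22,"ty":-0.044,"tz":-0.1,"yaw":0,"grip":-0.5}
    - {"tx":-0.27,"ty":-0.054,"tz":-0.1,"yaw":0,"grip":-0.5}

```text
time: 29.3
tool_pos: [0.5602, 0.0044, 0.1253]
tool_rot: [-3.141, -0.0, 1.485]
contact_force: [0.0, -0.7, 0.1]
opening: 0.0444
```

Emit:
apply_moves:
  plan:
    - {"tx":-0.05,"ty":-0.01,"tz":0,"yaw":0,"grip":-0.5}
    - {"tx":-0.1,"ty":-0.02,"tz":0,"yaw":0,"grip":-0.5}
    - {"tx":-0.15,"ty":-0.03,"tz":0,"yaw":0,"grip":-0.5}
    - {"tx":-0.2,"ty":-0.04,"tz":0,"yaw":0,"grip":-0.5}
    - {"tx":-0.24,"ty":-0.048,"tz":0,"yaw":0,"grip":-0.5}
    - {"tx":-0.265,"ty":-0.053,"tz":0,"yaw":0,"grip":-0.5}
    - {"tx":-0.276,"ty":-0.055,"tz":0,"yaw":0,"grip":-0.5}
    - {"tx":-0.276,"ty":-0.055,"tz":0,"yaw":0,"grip":-0.5}

```text
time: 30.3
tool_pos: [0.4824, -0.2643, 0.1254]
tool_rot: [-3.141, -0.001, 1.484]
contact_force: [0.6, 0.6, -2.3]
opening: 0.0445
```

```bash
python3 plan.py 0.483,-0.2647,0.031,-4.6
```

```text
t 30.30 pos [ 0.4824 -0.2643  0.1254] phi -5.0 open 0.0445 F [ 0.6  0.6 -2.3] q6 -0.55 tilt [ 0.001 -0.    -1.   ]
0.483,-0.2647,0.031,-4.6 -> tx -0.000 ty 0.001 tz 0.094 yaw -0.007
```

Descend 0.094 (lift 0.1 less 6 mm of floor).

Emit:
apply_moves:
  plan:
    - {"tx":0,"ty":0,"tz":0.04,"yaw":0,"grip":-0.5}
    - {"tx":0,"ty":0,"tz":0.075,"yaw":0,"grip":-0.5}
    - {"tx":0,"ty":0,"tz":0.088,"yaw":0,"grip":-0.5}
    - {"tx":0,"ty":0,"tz":0.092,"yaw":0,"grip":-0.5}
    - {"tx":0,"ty":0,"tz":0.094,"yaw":0,"grip":-0.5}
    - {"tx":0,"ty":0,"tz":0.094,"yaw":0,"grip":-0.5}

```text
time: 31.05
tool_pos: [0.4832, -0.2646, 0.0326]
tool_rot: [3.14, 0.001, 1.485]
contact_force: [0.1, -0.9, -1.2]
opening: 0.0443
```

Emit:
apply_moves:
  plan:
    - {"tx":0,"ty":0,"tz":0.001,"yaw":0,"grip":-0.5}
    - {"tx":0,"ty":0,"tz":0.001,"yaw":0,"grip":-0.5}
    - {"tx":0,"ty":0,"tz":0.001,"yaw":0,"grip":0.3}
    - {"tx":0,"ty":0,"tz":0.001,"yaw":0,"grip":0.3}
    - {"tx":0,"ty":0,"tz":-0.01,"yaw":0,"grip":0.3}
    - {"tx":0,"ty":0,"tz":-0.04,"yaw":0,"grip":0.3}
    - {"tx":0,"ty":0,"tz":-0.1,"yaw":0,"grip":0.3}
    - {"tx":0,"ty":0,"tz":-0.15,"yaw":0,"grip":0.3}

```text
time: 32.05
tool_pos: [0.4827, -0.2645, 0.1844]
tool_rot: [3.14, 0.001, 1.485]
contact_force: [0.7, -0.1, 0.3]
opening: 0.0592
```

```bash
python3 plan.py 0.42,0.02,0.2,-4.6
```

```text
t 32.05 pos [ 0.4827 -0.2645  0.1844] phi -4.9 open 0.0592 F [ 0.7 -0.1  0.3] q6 -0.55 tilt [-0.001  0.001 -1.   ]
0.42,0.02,0.2,-4.6 -> tx 0.278 ty -0.087 tz -0.016 yaw -0.006
```

Move between the trays, out of the top camera's view of both, to check.

Emit:
apply_moves:
  plan:
    - {"tx":0.04,"ty":-0.012,"tz":-0.016,"yaw":0,"grip":0.3}
    - {"tx":0.09,"ty":-0.028,"tz":-0.016,"yaw":0,"grip":0.3}
    - {"tx":0.14,"ty":-0.044,"tz":-0.016,"yaw":0,"grip":0.3}
    - {"tx":0.19,"ty":-0.06,"tz":-0.016,"yaw":0,"grip":0.3}
    - {"tx":0.24,"ty":-0.075,"tz":-0.016,"yaw":0,"grip":0.3}
    - {"tx":0.27,"ty":-0.085,"tz":-0.016,"yaw":0,"grip":0.3}
    - {"tx":0.278,"ty":-0.087,"tz":-0.016,"yaw":0,"grip":0.3}
    - {"tx":0.278,"ty":-0.087,"tz":-0.016,"yaw":0,"grip":0.3}

```text
time: 33.05
tool_pos: [0.4201, 0.0199, 0.1982]
tool_rot: [3.141, 0.0, 1.486]
contact_force: [-0.4, -0.6, -0.3]
opening: 0.0597
```

```bash
cat > chk.py <<'E'
from h import *
c=robot.get_calibration("top");p,d=robot.read_camera("top")
save("top5",cv2.resize(p[130:280,160:380],None,fx=3.6,fy=3.6,interpolation=cv2.INTER_CUBIC))
T={'lilac':(.4546,-.1824,-4.6),'blue':(.4662,.151,4.5)}
for n,t in [("lilac_tape_center",0),("seam_roller_center",0),("glue_jar_center",0),("blue_tape_center",1),("sanding_block_center",1),("green_tape",None),("pencil_pot",None),("mallet",None)]:
  for q in robot.outline_of(n,"top")[:1]:
    P=cloud(c,d,q["region"]);zt=np.percentile(P[:,2],90);r=rect(P[P[:,2]>zt-.008])
    o=""
    if t is not None:
        x,y,a=list(T.values())[t];a=np.radians(a);v=np.array([[np.cos(a),np.sin(a)],[-np.sin(a),np.cos(a)]])@(r[:2]-1000*np.array([x,y]));o="tray xy %s ang %.1f"%(v.round(1),r[4]-np.degrees(a))
    print(n,round(q["confidence"],2),round(zt,4),r,o)
p,d=robot.read_camera("scene");save("scene5",cv2.resize(p[100:310,100:400],None,fx=2.6,fy=2.6,interpolation=cv2.INTER_CUBIC))
E
python3 chk.py
```

```text
lilac_tape_center 0.72 0.0335 [ 413.4 -208.3   52.6   51.7   90. ] tray xy [-39.  -29.1] ang 94.6
seam_roller_center 0.59 0.0368 [ 491.9 -123.   167.6   54.7  -79.6] tray xy [32.4 62.2] ang -75.0
glue_jar_center 0.79 0.0698 [ 482.3 -264.4   42.8   41.7   32.3] tray xy [ 34.2 -79.5] ang 36.9
sanding_block_center 0.71 0.0419 [462.3 208.2  82.2  43.7   0.9] tray xy [ 0.6 57.3] ang -3.6
green_tape 0.68 0.0284 [ 645.4 -282.5   52.1   51.7  -88.8] 
pencil_pot 0.76 0.0987 [ 520.6 -473.    73.9   73.8   48.5] 
mallet 0.96 0.0583 [609.4 459.9 111.3  69.2  75.1]
```

View pics/top5.png

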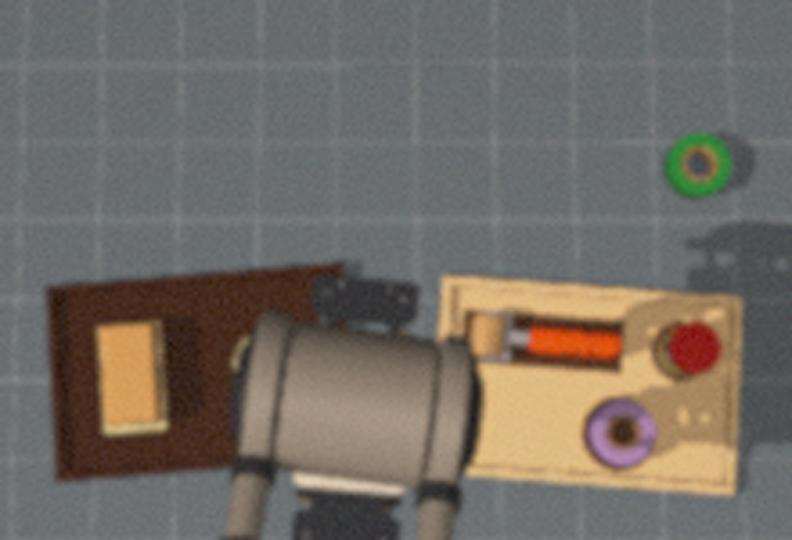

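View pics/scene5.png

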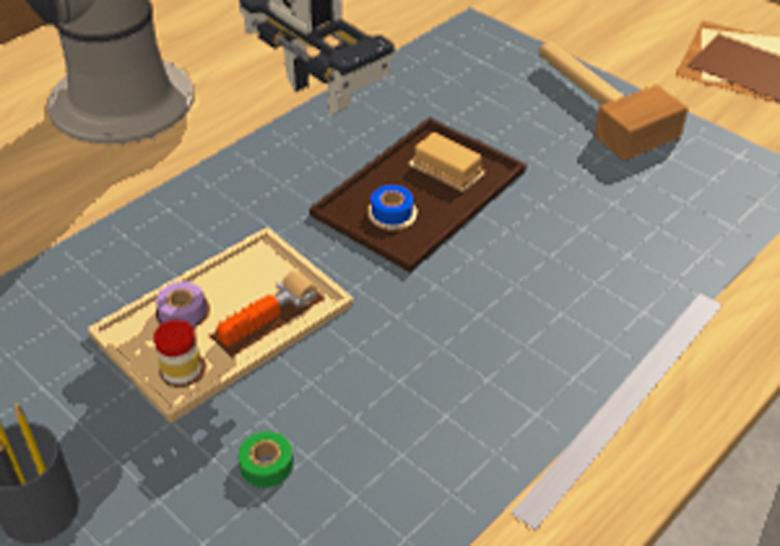

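Emit:
apply_moves:
  plan:
    - {"tx":-0.05,"ty":0.01,"tz":-0.02,"yaw":0,"grip":0.3}
    - {"tx":-0.1,"ty":0.02,"tz":-0.04,"yaw":0,"grip":0.3}
    - {"tx":-0.15,"ty":0.03,"tz":-0.06,"yaw":0,"grip":0.3}
    - {"tx":-0.2,"ty":0.04,"tz":-0.08,"yaw":0,"grip":0.3}
    - {"tx":-0.24,"ty":0.05,"tz":-0.08,"yaw":0,"grip":0.3}
    - {"tx":-0.26,"ty":0.05,"tz":-0.08,"yaw":0,"grip":0.3}
    - {"tx":-0.26,"ty":0.05,"tz":-0.08,"yaw":0,"grip":0.3}

```text
time: 34.42
tool_pos: [0.4467, -0.2436, 0.2771]
tool_rot: [-3.14, -0.001, 1.483]
contact_force: [-0.4, -0.3, 0.4]
opening: 0.0599
```

```bash
sed 's/"top"/"wrist"/;' chk.py >/dev/null; python3 - <<'E'
from h import *
c=robot.get_calibration("wrist");p,d=robot.read_camera("wrist");save("w8",p)
a=np.radians(-4.6)
for n in("seam_roller_center","glue_jar_center","lilac_tape_center"):
  for q in robot.outline_of(n,"wrist")[:1]:
    P=cloud(c,d,q["region"]);P=P[P[:,2]>.02];zt=np.percentile(P[:,2],95)
    r=rect(P[P[:,2]>zt-.010]);v=np.array([[np.cos(a),np.sin(a)],[-np.sin(a),np.cos(a)]])@(r[:2]-[454.6,-182.4])
    print(n,round(q["confidence"],2),zt.round(4),r,"tray",v.round(1))
E
python3 chk.py | grep -E "blue|sand"
```

```text
seam_roller_center 0.61 0.0354 [ 491.4 -146.3  126.3   41.7   85.3] tray [33.8 38.9]
glue_jar_center 0.86 0.0671 [ 482.  -264.8   43.9   43.8   13.9] tray [ 33.9 -79.9]
lilac_tape_center 0.8 0.0311 [ 413.3 -208.7   53.3   51.5   -5.4] tray [-39.1 -29.5]
blue_tape_center 0.62 0.0335 [470.1  91.   52.2  49.5  89.8] tray xy [ -0.8 -60.1] ang 85.3
sanding_block_center 0.65 0.0418 [462.8 209.4  83.8  45.1   4.8] tray xy [ 1.2 58.5] ang 0.3
```

View pics/w8.png

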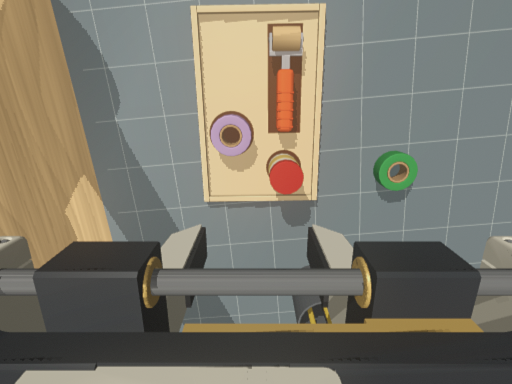

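Every item measures within 2 mm of its mark, upright and at floor height, and the gripper touches nothing. I'm handing in.

```bash
python3 -c "
from cell import robot
print(robot.hand_in()); print(robot.observe()['time'])"
```

```text
the job is handed in; nothing more can be done
None
the job is handed in; nothing more can be done
```

Both kits are made up and the job is handed in, at about 35 s of the 120 s allowed. No verdict came back, so this rests on my own camera checks. The gripper was open and clear of everything at hand-in.

| Item | Tray | Measured centre, tray x, y (mm) | Mark (mm) |
|---|---|---|---|
| Lilac tape | pale | -39, -29.5 | -40, -30 |
| Seam roller | pale | 34, 39 | 35, 40 |
| Glue jar | pale | 34, -80 | 35, -80 |
| Blue tape | dark | -1, -60 | 0, -60 |
| Sanding block | dark | 1, 58.5 | 0, 60 |

- **Alignment:** the roller and the block both lie along their marks to within about half a degree.
- **Height and pose:** top heights fit everything standing on the tray floors, and all items look upright in the pictures. The top camera reads about 4 mm high everywhere, including on the bench.
- **Green tape, pencil pot and mallet:** they measured within about 1 mm of where they started.

**Readings that disagreed:** a few network outlines were wrong. One ran well past the roller, another mistook the pale tray for blue tape, and some views had the arm in the way. I repeated those measurements from the wrist camera or a clear top view, and the table uses the repeats.

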